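# Slide a profile length past the bench post into its bay

## Robot

A 6-joint arm with a two-finger parallel gripper is mounted at the origin on a cart in front of the work surface, level with it; the furniture and walls round the work are solid. World frame = base frame: x ahead of the robot, y to its left, z up, the work surface at z = 0. Lengths are in m, angles in degrees, forces in N, time in s.
With the tool pointing down it reaches from about 0.375 to 0.75 m from the base axis. Payload 9 kg.
Tool frame: the origin (TCP) lies where the fingers leave the gripper's body, on its centre line; the fingertips stand 73 mm ahead of it and the grasp point (between the pads) lies 54 mm ahead of it (robot.tip_reach is the distance from the TCP to the fingertips, in m); z points along the fingers, y is the line along which they close (so a half turn about z gives the same grasp; the last joint's range is limited). The gripper opens to 85 mm and grips with 20 to 120 N. Pads are 22 mm wide; open, the fingers measure 114 mm over their backs; the gripper's body (76 mm by 85 mm) begins 54 mm behind the grasp point. The pads swing forward as they close: fully open they stand 13 mm farther back than shut.
Start: joints at [58.402, 5.964, 5.575, 89.605, 0, 77.527], TCP at [0.197, 0.567, 0.304] pointing down, gripper open.
Joint ranges: [-171.21, 171.21], [-48.23, 106.86], [-62.78, 66.21], [-105.2, 120.99], [-86.42, 89.51], [-180, 180]. Speed limits (degrees/s): [127.2, 127.2, 147.25, 180, 180, 180].

## Interface

Orientations are given as [roll, pitch, yaw] about the fixed x, y, z axes, in that order (R = Rz(yaw) Ry(pitch) Rx(roll)).
In Python, from plant import robot gives the robot as it stands. Calls block until the motion is done:
- robot.move_pose(position, orientation): joint-space move of the TCP to a pose.
- robot.line_to(position, vel=0.15, rotation=None, guard=None): straight line of the TCP; rotation=None keeps the orientation; vel is the mean speed in m/s. With guard (N) it stops when the force on the tool has changed by that much, and returns True; else False.
- robot.goto_joints(angles): joint-space move.
- robot.set_gripper(opening): finger opening in m; the grip force is fixed at half the most; returns when the fingers have stopped.
- robot.pause(seconds).
- robot.ik(position, orientation): joint angles nearest the present ones, or None.
- robot.observe(): the state.
- robot.grab_frame(name): name is "side" or "top"; returns the picture (480x640x3 uint8, blue, green, red); there is no depth.
- robot.get_calibration(name): a dict with "vertical_fov" (degrees; the focal length in pixels is half the picture's height over the tangent of half this angle, whatever the lens; pixels are square), "cx", "cy" (the principal point, pixels), "rvec" (rotation vector, rad) and "tvec" (3), from world to camera coordinates, as OpenCV has them. Camera axes: x right, y down, z forward; pixel columns grow to the right and rows downward; lengths in m; the calibration is good to about 2 mm. A picture is of the moment at which its call begins. get_calibration takes no time and is no camera call.
A pose or a line that the arm cannot do raises robot.IKError and nothing moves.
- robot.job_done(): hands the job in; it is judged then, once.
The state is a dict: "time": time; "q": joint angles; "qvel": joint speeds; "joint_torque": joint torques, N m; "tool_pos": TCP position; "tcp_rot": TCP orientation; "ft_force": force on the tool from outside, world axes, zero at the start; "torque": the same for the moment, N m; "gripper_width": finger opening in m; "gripper_force": force on a finger pad.
Only numpy, scipy, OpenCV 4.12 (cv2) and the standard library are available. Lean on these libraries where they do the work, as an engineer would, in place of code of your own. Each camera call takes 0.05 s, during which the arm holds its last target. There are 200 camera calls.

## Task

Stow the loose length of slotted aluminium profile in the U-shaped grey bay behind the short post: slide it along the bench with the outside of the fingers, pushing first one end and then the other to angle it past the post, until it lies wholly inside the bay with its long side flat against the back wall. Only push it, never grip, lift or tip it, and leave the two vials and the two brass fittings round the work where they are.

Things in the scene. Friction and masses are not known exactly. Their poses are not given: they have to be found in the camera images.
- profile: slotted square bar of bare aluminium, 20 wide x 200 long x 20 mm high, about 0.25 kg, lying loose on the bench in front and to the right of the bay. Origin: centre of its underside. Its y axis runs along its length, z up. It may start turned up to about 20 degrees from the bay's length. Both ends are alike.
- end_a (a point): centre of the bar's -y end face (the right-hand end at the start), 10 mm above the underside
- end_b (a point): centre of the bar's +y end face (the left-hand end at the start), 10 mm above the underside
- bay: grey U-shaped fence fixed to the bench, open towards the robot, no floor. Origin: on the bench, middle of the back wall's inner face; x points out through the back wall, y left along it, z up. Inside 240 mm long (y -120 to 120) and 60 mm deep (x -60 to 0); walls 5 mm thick, 30 mm high; a 3 mm screw flange runs round the outside. Turned up to 15 degrees.
- post: fixed upright steel post, 16 mm diameter, 60 mm high, with a 19 mm wide cap on its top 8 mm. It stands before the left part of the bay's mouth, about 75 mm out from the back wall and 65 mm left of the bay's middle. From it to the right end wall is shorter than the bar; from it to the back wall is about 67 mm free. Origin: centre of its foot.
- vial_right: small glass vial, 23 mm diameter, 74 mm high, standing loose right of the bay; origin at the centre of its foot. To be left alone.
- vial_left: the same kind of vial, standing loose in front of the bay on the left, left of the post; origin at the centre of its foot. To be left alone.
- tee: brass tee fitting, 32 x 46 x 18 mm, lying loose in front of the bay, nearer the robot than the post; origin under its centre. To be left alone.
- nut: brass nut, 19 x 22 x 12 mm, lying loose right of the bay, near the right vial; origin under its centre. To be left alone.

How it is judged:
By the outcome, as a careful person would: the job done as asked, in the order asked, and still so for the second after the job is handed in, with the robot touching nothing.
It also fails if it takes over 64 s, if anything falls off the work surface, if the arm or the gripper's body presses on something with over 40 N, if the wrist force passes 120 N, or if a joint passes its speed limit or range.

## Working session

There is one attempt and no reset: what is moved stays moved. The work goes in short steps, each a Python script; the robot and the scene stay as the last script left them, time stands still between calls to the robot, and variables do not carry over. Pictures are saved under pics/ and viewed, at most 10 in all, crops included, and the job is handed in when it is done.

```bash
mkdir -p pics; ls; python3 - <<'E'
from plant import robot
import cv2
for n in("top","side"):
    cv2.imwrite(f"pics/{n}0.png",robot.grab_frame(n)); print(n,robot.get_calibration(n))
s=robot.observe(); print(s["time"],s["tool_pos"],s["tcp_rot"],robot.tip_reach)
E
```

```text
pics
plant.py
top {'vertical_fov': 44.51461641640415, 'cx': 319.3110988878909, 'cy': 236.1924549070963, 'rvec': array([ 2.13445959, -2.18990993,  0.10039018]), 'tvec': array([0.14441565, 0.55643829, 0.87445425])}
side {'vertical_fov': 44.51664398393189, 'cx': 331.3559554003364, 'cy': 243.55389929426977, 'rvec': array([ 0.24522455, -2.55826044,  1.59025002]), 'tvec': array([0.57175639, 0.01049612, 0.92049845])}
0.1 [0.19647404 0.56667268 0.30319711] [-1.79929599e+02 -1.51096221e-02  1.60873169e+02] 0.0726
```

View pics/top0.png

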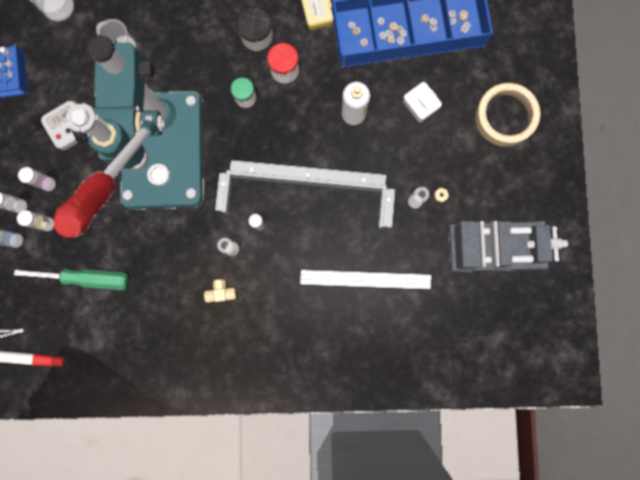

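View pics/side0.png

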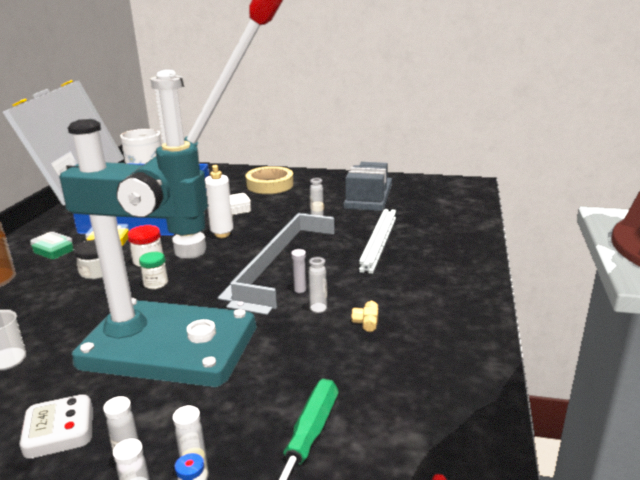

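```bash
cat > h.py <<'E'
import numpy as np, cv2
from plant import robot
def cam(n):
    c=robot.get_calibration(n); f=240/np.tan(np.radians(c["vertical_fov"]/2))
    return np.array([[f,0,c["cx"]],[0,f,c["cy"]],[0,0,1.]]),cv2.Rodrigues(c["rvec"])[0],np.array(c["tvec"],float)
def ray(n,uv,z):
    K,R,t=cam(n); uv=np.atleast_2d(uv).astype(float)
    d=(R.T@np.linalg.inv(K)@np.c_[uv,np.ones(len(uv))].T).T; C=-R.T@t
    return C+d*((z-C[2])/d[:,2])[:,None]
def proj(n,P):
    K,R,t=cam(n); p=(K@(R@np.atleast_2d(P).T+t[:,None])).T
    return p[:,:2]/p[:,2:]
E
python3 - <<'E'
import cv2,numpy as np
from h import *
im=cv2.imread("pics/top0.png")
cv2.imwrite("pics/top0c.png",cv2.resize(im[150:310,195:460],None,fx=3,fy=3,interpolation=cv2.INTER_CUBIC))
s=cv2.imread("pics/side0.png")
cv2.imwrite("pics/side0c.png",cv2.resize(s[170:335,215:415],None,fx=3.6,fy=3.6,interpolation=cv2.INTER_CUBIC))
g=cv2.cvtColor(im,cv2.COLOR_BGR2GRAY)
m=(g>110).astype(np.uint8); m[:150]=0;m[310:]=0;m[:,:205]=0;m[:,450:]=0
cs,_=cv2.findContours(m,cv2.RETR_EXTERNAL,cv2.CHAIN_APPROX_SIMPLE)
for c in cs:
    if cv2.contourArea(c)>15: print(cv2.contourArea(c),cv2.minAreaRect(c),cv2.boxPoints(cv2.minAreaRect(c)).round(1).tolist())
print("cams",[-(cam(n)[1].T@cam(n)[2]) for n in("top","side")])
E
```

```text
462.5 ((219.4588165283203, 289.9646911621094), (22.54877281188965, 30.52520751953125), 85.60128784179688) [[203.39999389648438, 279.8999938964844], [233.8000030517578, 277.6000061035156], [235.5, 300.0], [205.10000610351562, 302.3999938964844]]
1955.5 ((365.14691162109375, 278.95989990234375), (132.130859375, 15.934922218322754), 2.0825650691986084) [[298.79998779296875, 284.5], [299.3999938964844, 268.6000061035156], [431.5, 273.3999938964844], [430.8999938964844, 289.29998779296875]]
278.0 ((227.50001525878906, 246.50003051757812), (22.807889938354492, 15.652474403381348), 26.56505012512207) [[213.8000030517578, 248.39999389648438], [220.8000030517578, 234.39999389648438], [241.1999969482422, 244.60000610351562], [234.1999969482422, 258.6000061035156]]
167.0 ((255.0, 220.5), (15.0, 14.0), 90.0) [[248.0, 213.0], [262.0, 213.0], [262.0, 228.0], [248.0, 228.0]]
153.5 ((441.2000732421875, 194.6000213623047), (14.310833930969238, 14.310833930969238), 26.56505012512207) [[431.6000061035156, 197.8000030517578], [438.0, 185.0], [450.79998779296875, 191.39999389648438], [444.3999938964844, 204.1999969482422]]
294.5 ((418.0000305175781, 196.99998474121094), (15.55634880065918, 24.041629791259766), 45.0) [[404.0, 200.0], [421.0, 183.0], [432.0, 194.0], [415.0, 211.0]]
3255.5 ((305.61614990234375, 192.991943359375), (178.29306030273438, 53.656375885009766), 5.492324352264404) [[214.3000030517578, 211.1999969482422], [219.39999389648438, 157.8000030517578], [396.8999938964844, 174.8000030517578], [391.79998779296875, 228.1999969482422]]
cams [array([0.46567058, 0.12089019, 0.92934716]), array([0.38983666, 0.91771632, 0.42444914])]
```

View pics/top0c.png

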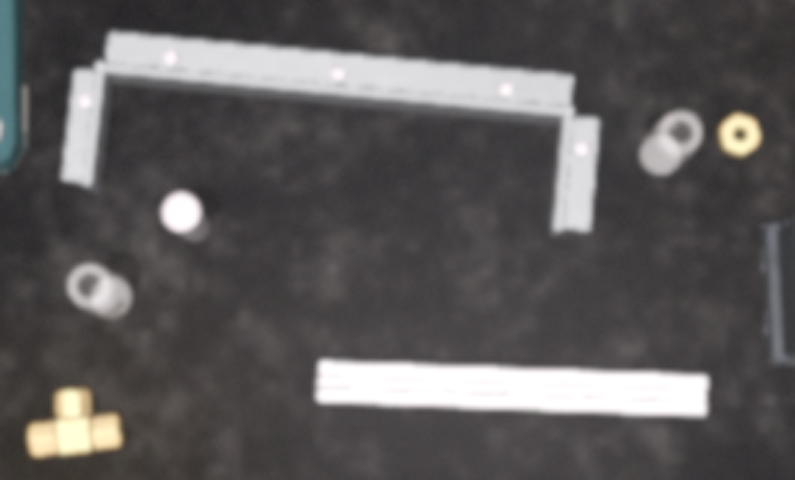

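View pics/side0c.png

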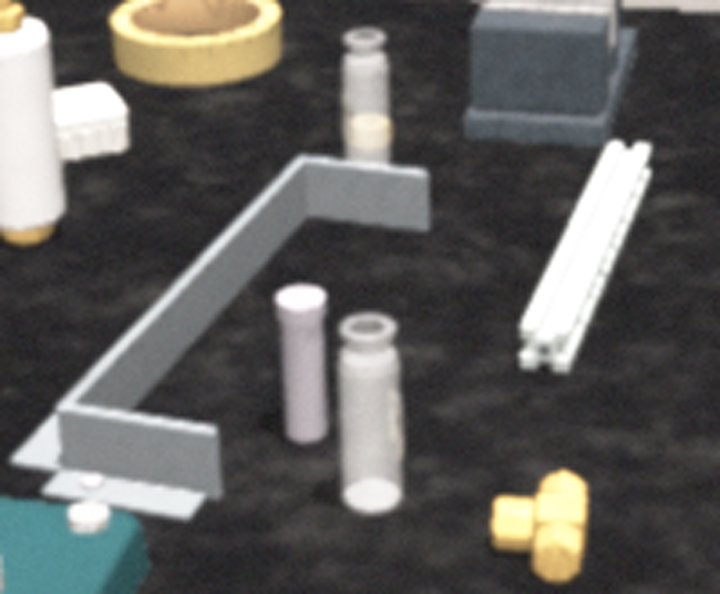

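```bash
python3 - <<'E'
from h import *
T=lambda *p:np.array(p)/3+[195,150]-0.33
S=lambda *p:np.array(p)/3.6+[215,170]-0.36
def show(k,a):print(k,(a*1000).round(1).tolist())
im=cv2.imread("pics/top0.png");g=cv2.cvtColor(im,cv2.COLOR_BGR2GRAY).astype(int)
print("back profile cols 250,305,365"); 
for c in(250,305,365):
    print(c,[(r,g[r,c]) for r in range(158,192)][::1] if 0 else g[158:192,c].tolist())
print("left wall row195 c210..",g[195,210:240].tolist()); print("right row210 c375..",g[210,375:405].tolist())
show("bar top",ray("top",T([317,360],[709,375],[707,416],[316,403]),.02))
show("post cap",ray("top",T([181,212]),.06)); show("post foot side",ray("side",S([304,437]),0)); show("post cap side",ray("side",S([302,298]),.06))
show("bay side topcorner R inner, R front top, L front top, L front foot",np.r_[ray("side",S([306,161],[428,171],[217,428]),.03),ray("side",S([220,497]),0)])
show("vl foot",ray("top",T([117,300]),0.0)); show("vl mouth",ray("top",T([90,285]),.074)); show("vl side mouth/foot",np.r_[ray("side",S([368,327]),.074),ray("side",S([371,496]),0)])
show("vr mouth",ray("top",T([683,132]),.074)); show("vr foot",ray("top",T([658,157]),0))
show("nut",ray("top",T([740,135]),.012)); show("tee",ray("top",T([28,438],[122,430],[72,388],[74,456]),.012))
E
```

```text
back profile cols 250,305,365
250 [43, 44, 58, 111, 173, 209, 219, 220, 223, 232, 242, 246, 241, 231, 217, 210, 208, 191, 148, 106, 93, 80, 64, 57, 54, 53, 51, 51, 55, 54, 54, 54, 55, 56]
305 [55, 56, 55, 52, 53, 52, 53, 63, 101, 160, 200, 219, 222, 222, 225, 233, 237, 233, 225, 216, 210, 210, 196, 156, 114, 98, 85, 71, 66, 65, 66, 68, 72, 73]
365 [60, 59, 58, 59, 57, 59, 59, 57, 57, 55, 56, 57, 57, 70, 117, 173, 207, 216, 218, 222, 232, 238, 238, 232, 221, 217, 215, 211, 190, 146, 109, 94, 80, 68]
left wall row195 c210.. [54, 55, 55, 55, 53, 66, 110, 173, 210, 222, 223, 222, 221, 218, 215, 216, 202, 159, 105, 79, 65, 52, 50, 54, 54, 55, 55, 56, 58, 58]
right row210 c375.. [63, 65, 67, 73, 98, 148, 191, 212, 213, 213, 219, 222, 222, 222, 222, 222, 218, 200, 148, 82, 59, 60, 58, 59, 56, 56, 55, 55, 57, 57]
bar top [[509.6, 160.9, 20.0], [496.7, -40.8, 20.0], [475.7, -38.8, 20.0], [487.5, 161.9, 20.0]]
post cap [[583.2, 225.4, 60.0]]
post foot side [[583.3, 229.4, 0.0]]
post cap side [[582.3, 226.8, 60.0]]
bay side topcorner R inner, R front top, L front top, L front foot [[631.7, 31.4, 30.0], [572.5, 33.5, 30.0], [602.8, 277.3, 30.0], [603.5, 277.2, 0.0]]
vl foot [[545.1, 267.3, 0.0]]
vl mouth [[546.5, 268.8, 74.0]]
vl side mouth/foot [[546.0, 271.4, 74.0], [548.0, 266.6, 0.0]]
vr mouth [[614.4, -23.8, 74.0]]
vr foot [[614.1, -22.4, 0.0]]
nut [[622.7, -64.2, 12.0]]
tee [[473.3, 312.5, 12.0], [476.2, 263.5, 12.0], [498.7, 289.4, 12.0], [463.4, 288.6, 12.0]]
```

```bash
python3 - <<'E'
from h import *
p=ray("top",[[250,176],[305,181.1],[365,187]],.03); print((p*1000).round(1).tolist())
d=p[0]-p[2]; print("yaw",np.degrees(np.arctan2(-d[0],d[1])))
d=d/np.linalg.norm(d); n=np.array([d[1],-d[0],0])
R=ray("top",[[379.8,210]],0)[0]; R3=ray("top",[[379.8,210]],.03)[0]; L=ray("top",[[227,195]],.03)[0]
print([((q-p[2])@d).round(4) for q in(R,R3,L)], "side R",(np.array([.6317,.0314,.03])-p[2])@d,(np.array([.6317,.0314,.03])-p[2])@n,(np.array([.6028,.2773,.03])-p[2])@d)
ro=(((L-p[2])@d)+((R-p[2])@d))/2
o=p[2]+ro*d; o[2]=0; print("origin",o)
f=lambda q:[round(float((np.array(q)-o[:2])@v[:2])*1000,1) for v in(n,d)]
for k,q in dict(post=(.583,.227),post_t=(.5832,.2254),vl=(.546,.269),vr=(.614,-.023),nut=(.623,-.064),a=(.4862,-.0398),b=(.4985,.1614),tee=(.473,.3125),tee2=(.476,.2635),tee3=(.4987,.2894)).items(): print(k,f(q))
E
```

```text
[[657.3, 235.9, 30.0], [646.8, 150.2, 30.0], [634.9, 57.2, 30.0]]
yaw -7.120764529750793
[np.float64(-0.0283), np.float64(-0.0261), np.float64(0.2125)] side R -0.025992282978333732 -6.2287544008907646e-06 0.21442863383308597
origin [0.64634072 0.14854617 0.        ]
post [-72.6, 70.0]
post_t [-72.2, 68.4]
vl [-114.5, 107.1]
vr [-10.8, -174.2]
nut [3.2, -213.8]
a [-135.6, -206.7]
b [-148.3, -5.6]
tee [-192.3, 141.2]
tee2 [-183.3, 93.0]
tee3 [-164.0, 121.5]
```

```bash
cat >> h.py <<'E'
O=np.array([.6463,.1485]); YB=-7.12
def rot(a): a=np.radians(a); return np.array([[np.cos(a),-np.sin(a)],[np.sin(a),np.cos(a)]])
def W(x,y): return O+rot(YB)@(np.array([x,y])/1000)      # bay frame mm -> world m
def B(p): return (rot(-YB)@(np.asarray(p)[:2]-O))*1000
def P(x,y,tipz): w=W(x,y); return [w[0],w[1],tipz/1000+robot.tip_reach]
def ori(rel):   # tool x axis along bay-frame direction rel (deg), half-turn equivalents
    return [180,0,(rel+YB+180+180)%360-180]
def bar(name=None,thr=235):
    im=robot.grab_frame("top")
    if name: cv2.imwrite(f"pics/{name}.png",im)
    m=(im.min(2)>thr).astype(np.uint8); m[:150]=0;m[330:]=0;m[:,:205]=0;m[:,460:]=0
    cs,_=cv2.findContours(m,cv2.RETR_EXTERNAL,cv2.CHAIN_APPROX_NONE)
    c=max(cs,key=cv2.contourArea); w=ray("top",c[:,0],.02)[:,:2]
    (cx,cy),s,a=cv2.minAreaRect((w*1000).astype(np.float32))
    if s[0]<s[1]: a+=90; 
    cen=B([cx/1000,cy/1000]); yaw=(a-90-YB+90)%180-90
    u=rot(yaw)@[0,1]
    print("bar cen",cen.round(1),"relyaw",round(yaw,1),"size",np.round(s,1),"a",(cen-100*u).round(1),"b",(cen+100*u).round(1))
    return cen,yaw
def st(): s=robot.observe(); print("t",round(s["time"],2),"tcp bay",B(s["tool_pos"]).round(1),round(s["tool_pos"][2],4),"F",np.round(s["ft_force"],1),"q",np.round(s["q"],0))
E
python3 - <<'E'
from h import *
bar()
for r in(0,180,90,-90):
    print(r,ori(r),[None if (q:=robot.ik(P(x,y,5),ori(r))) is None else np.round(q).tolist() for x,y in((-185,-26),(-113,-26),(-195,-205),(-30,-85))])
E
```

```text
bar cen [-141.7 -106.1] relyaw 3.6 size [196.7  18.1] a [-135.5 -205.9] b [-147.9   -6.3]
0 [180, 0, 172.88] [[2.0, -10.0, -34.0, 66.0, 0.0, 9.0], [1.0, 2.0, -22.0, 66.0, 0.0, 8.0], [-22.0, -21.0, -43.0, 68.0, 0.0, -15.0], [-6.0, 13.0, -11.0, 66.0, 0.0, 1.0]]
180 [180, 0, -7.1200000000000045] [[2.0, -10.0, -34.0, 66.0, 0.0, -171.0], [1.0, 2.0, -22.0, 66.0, 0.0, -172.0], [-22.0, -21.0, -43.0, 68.0, 0.0, 165.0], [-6.0, 13.0, -11.0, 66.0, 0.0, -179.0]]
90 [180, 0, -97.12] [[2.0, -10.0, -34.0, 66.0, 0.0, -81.0], [1.0, 2.0, -22.0, 66.0, 0.0, -82.0], [-22.0, -21.0, -43.0, 68.0, 0.0, -105.0], [-6.0, 13.0, -11.0, 66.0, 0.0, -89.0]]
-90 [180, 0, 82.88] [[2.0, -10.0, -34.0, 66.0, 0.0, 99.0], [1.0, 2.0, -22.0, 66.0, 0.0, 98.0], [-22.0, -21.0, -43.0, 68.0, 0.0, 75.0], [-6.0, 13.0, -11.0, 66.0, 0.0, 91.0]]
```

```bash
python3 - <<'E'
from h import *
robot.set_gripper(0.0)
robot.line_to([.145,.42,.30],vel=.25)
robot.move_pose(P(-187,-26,90),ori(0)); st()
robot.line_to(P(-187,-26,5),vel=.12); st()
print(robot.line_to(P(-113,-26,5),vel=.08,guard=15)); st()
cv2.imwrite("pics/side1.png",robot.grab_frame("side"))
robot.line_to(P(-190,-26,5),vel=.25); robot.line_to(P(-225,-26,60),vel=.25); st()
bar("top1")
E
```

```text
t 3.3 tcp bay [-187.1  -25.3] 0.1628 F [-0.6  0.1 -0.8] q [  2. -14. -28.  76.   0.   9.]
t 4.16 tcp bay [-186.6  -25.8] 0.0783 F [-0.1  0.2  0.6] q [  2. -10. -34.  66.  -0.   9.]
False
t 5.23 tcp bay [-113.3  -25.9] 0.0775 F [-0.2  0.2  0.5] q [  1.   2. -22.  66.   0.   8.]
t 6.15 tcp bay [-223.7  -25.9] 0.1338 F [-0.5  0.3 -0.4] q [  3. -20. -36.  74.  -0.  10.]
bar cen [-135.  -149.4] relyaw -20.3 size [105.4  18.6] a [-169.7 -243.2] b [-100.4  -55.6]
```

View pics/top1.png

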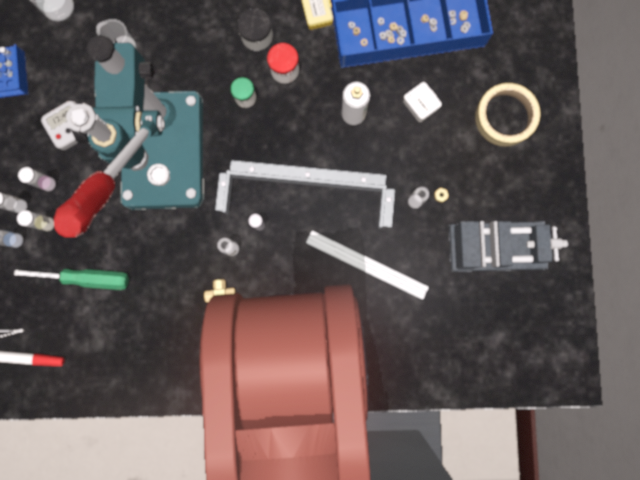

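```bash
sed -i 's/thr=235/thr=140/; s/    c=max(cs,key=cv2.contourArea); w=/    c=min(cs,key=lambda c:abs(max(cv2.minAreaRect(c)[1])-132)+abs(min(cv2.minAreaRect(c)[1])-15)); w=/' h.py; python3 - <<'E'
from h import *
bar()
E
```

```text
bar cen [-118.9 -106.1] relyaw -20.4 size [202.5  24. ] a [-153.7 -199.9] b [-84.1 -12.4]
```

```bash
python3 - <<'E'
from h import *
robot.line_to(P(-150,-26,5),vel=.25)
print(robot.line_to(P(-101,-26,5),vel=.08,guard=15)); st()
robot.line_to(P(-190,-26,5),vel=.25); robot.line_to(P(-225,-26,60),vel=.25); st()
cen,yaw=bar("top2")
phi=-yaw; u=rot(yaw)@[0,1]; s=cen-u*(100+45)
for zz in(5,60): print(robot.ik(P(*s,zz),ori(90-phi)))
E
```

```text
False
t 7.54 tcp bay [-101.4  -25.9] 0.0777 F [-0.7 -0.9  0.2] q [  1.   4. -20.  66.   0.   8.]
t 8.46 tcp bay [-223.8  -25.9] 0.1337 F [ 0.2  0.3 -0.6] q [  3. -20. -36.  74.  -0.  10.]
bar cen [-113.7 -105.1] relyaw -25.5 size [202.4  24. ] a [-156.8 -195.3] b [-70.6 -14.9]
[-25.06642796 -16.7654242  -39.64143048  67.12399372   0.
 -82.41229894]
[-25.06642796 -19.64050496 -36.04171551  73.59878945   0.
 -82.41229894]
```

```bash
python3 - <<'E'
from h import *
cen,yaw=bar(); u=rot(yaw)@[0,1]; a=cen-100*u; o=ori(90+yaw)
s=a-45*u
robot.move_pose(P(*s,60),o); robot.line_to(P(*s,5),vel=.12); st()
robot.line_to(P(*(a-14*u),5),vel=.15)
print(robot.line_to(P(*(a+59*u),5),vel=.07,guard=15)); st()
cv2.imwrite("pics/side3.png",robot.grab_frame("side"))
robot.line_to(P(*(a-0*u),5),vel=.25)
e=P(*(a-10*u),60); robot.line_to(e,vel=.25); st()
bar("top3")
E
```

```text
bar cen [-113.7 -105.1] relyaw -25.5 size [202.4  24. ] a [-156.8 -195.3] b [-70.6 -14.9]
t 10.6 tcp bay [-176.1 -235.8] 0.0779 F [ 0.5 -0.   0.5] q [-25. -17. -40.  67.   0. -82.]
False
t 12.15 tcp bay [-131.5 -142.1] 0.0775 F [-0.5  0.6  0. ] q [-12.  -7. -31.  66.   0. -70.]
t 12.96 tcp bay [-160.  -204.1] 0.1339 F [-0.1  0.  -0.2] q [-20. -17. -33.  73.   0. -78.]
bar cen [-83.7 -41.1] relyaw -25.5 size [202.9  23.9] a [-126.8 -131.4] b [-40.6  49.1]
```

View pics/top3.png

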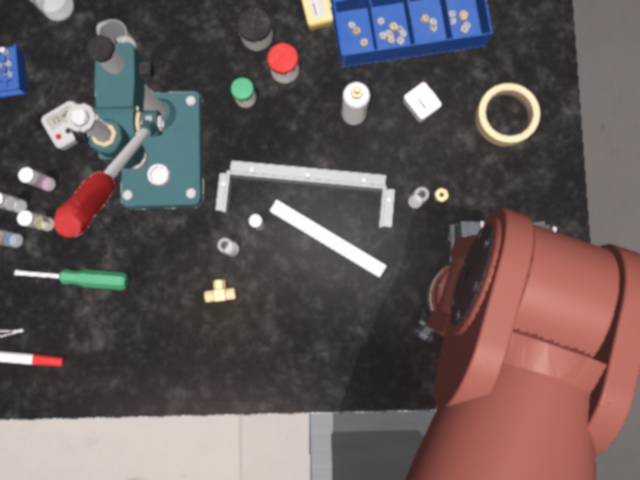

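```bash
python3 - <<'E'
from h import *
cen,yaw=bar(); u=rot(yaw)@[0,1]; a=cen-100*u; o=ori(90+yaw)
robot.line_to(P(*(a-40*u),5),vel=.2)
robot.line_to(P(*(a-15*u),5),vel=.15)
print(robot.line_to(P(*(a+39*u),5),vel=.07,guard=15)); st()
robot.line_to(P(*(a-30*u),5),vel=.25)
robot.line_to(P(*(a-40*u),60),vel=.25); st()
cen,yaw=bar(); u=rot(yaw)@[0,1]; a=cen-100*u; y=a[1]+20
robot.move_pose(P(-160,y,60),ori(0)); robot.line_to(P(-150,y,5),vel=.15); st()
print(robot.line_to(P(-70,y,5),vel=.08,guard=15)); st()
robot.line_to(P(-150,y,5),vel=.25); robot.line_to(P(-200,y,60),vel=.25); st()
bar("top4")
E
```

```text
bar cen [-83.7 -41.1] relyaw -25.5 size [202.9  23.9] a [-126.8 -131.4] b [-40.6  49.1]
False
t 14.79 tcp bay [-110.1  -96.1] 0.0774 F [-0.2 -0.7  0.2] q [ -7.  -1. -26.  66.   0. -64.]
t 15.59 tcp bay [-142.9 -167.1] 0.134 F [-0.8 -0.3 -0.4] q [-16. -13. -30.  72.   0. -73.]
bar cen [-61.8   5. ] relyaw -25.7 size [202.9  24. ] a [-105.2  -85.1] b [-18.5  95.1]
t 17.38 tcp bay [-150.1  -65.2] 0.0778 F [0.9 0.  0.1] q [ -3.  -6. -31.  66.   0.   4.]
False
t 18.53 tcp bay [-70.3 -65. ] 0.0776 F [-0.2  0.1  0.2] q [ -4.   7. -17.  66.   0.   3.]
t 19.45 tcp bay [-198.8  -65.1] 0.1335 F [-0.4 -0.1 -0.2] q [ -3. -18. -35.  73.  -0.   4.]
bar cen [-41.1   9.4] relyaw -6.1 size [202.3  25.4] a [-51.7 -90. ] b [-30.5 108.8]
```

View pics/top4.png

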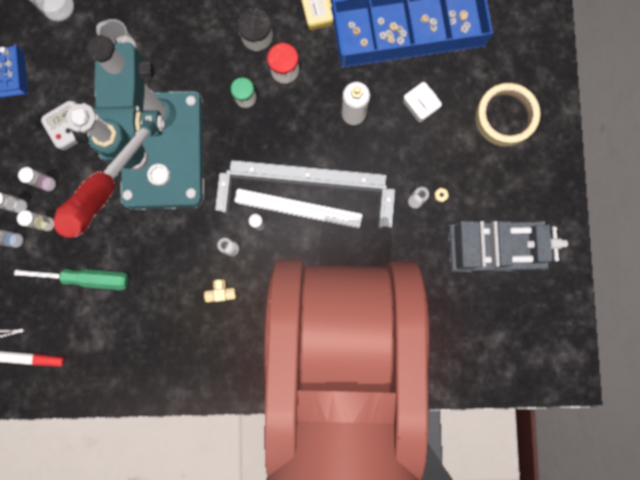

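```bash
python3 - <<'E'
from h import *
def push(y,xs,xe,g):
    robot.line_to(P(xs,y,5),vel=.2); r=robot.line_to(P(xe,y,5),vel=.05,guard=g); print(r,end=" "); st()
robot.line_to(P(-110,-65,5),vel=.25)
push(-65,-75,-58,15)
robot.line_to(P(-75,-65,5),vel=.2)
push(9,-75,-36,10)
robot.line_to(P(-60,9,5),vel=.2)
push(-60,-60,-27,12)
robot.line_to(P(-50,-60,5),vel=.2)
push(36,-50,-27,12)
robot.line_to(P(-50,36,5),vel=.2)
push(-60,-50,-27,12)
robot.line_to(P(-60,-60,5),vel=.2); robot.line_to(P(-140,-40,5),vel=.25);robot.line_to(P(-210,-40,60),vel=.25); st()
bar("top5"); s=robot.grab_frame("side"); cv2.imwrite("pics/side5c.png",cv2.resize(s[170:335,215:415],None,fx=3.6,fy=3.6,interpolation=cv2.INTER_CUBIC))
im=cv2.imread("pics/top5.png"); cv2.imwrite("pics/top5c.png",cv2.resize(im[150:310,195:460],None,fx=3,fy=3,interpolation=cv2.INTER_CUBIC))
E
```

```text
False t 20.89 tcp bay [-58. -65.] 0.0776 F [-0.5  0.2 -1. ] q [ -4.   9. -15.  66.  -0.   3.]
False t 22.59 tcp bay [-36.   9.] 0.0775 F [-0.2 -0.  -0.7] q [ 3. 16. -7. 67. -0. 10.]
True t 23.98 tcp bay [-29.2 -59.6] 0.0768 F [-1.  -1.  -0.5] q [-3. 14. -9. 67.  0.  4.]
True t 25.31 tcp bay [-29.1  35.3] 0.0767 F [ 0.9 -0.4 -0.1] q [ 5. 20. -3. 68.  0. 12.]
True t 26.64 tcp bay [-28.9 -59.4] 0.0769 F [-0.2 -0.1 -0.6] q [-3. 14. -9. 67.  0.  4.]
t 27.93 tcp bay [-208.5  -40.1] 0.1333 F [ 0.3 -0.8  0. ] q [  1. -18. -34.  74.   0.   8.]
bar cen [-16.2  -0.2] relyaw 0.1 size [278.6  82.7] a [ -16.  -100.2] b [-16.4  99.8]
```

View pics/top5c.png

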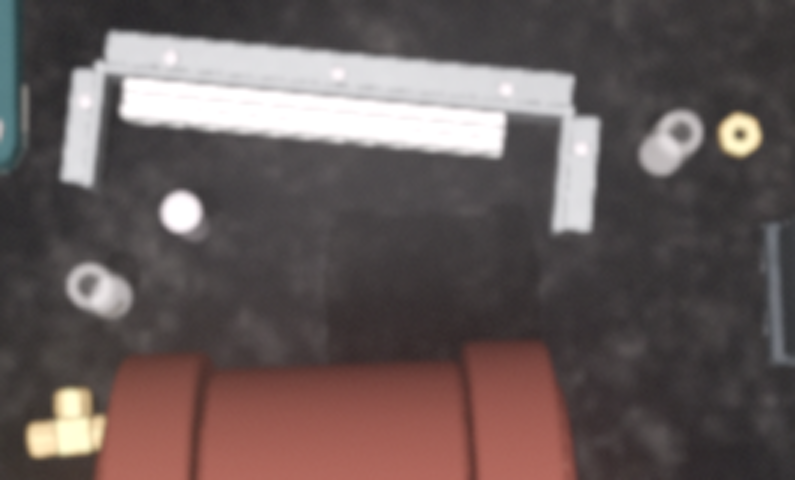

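View pics/side5c.png

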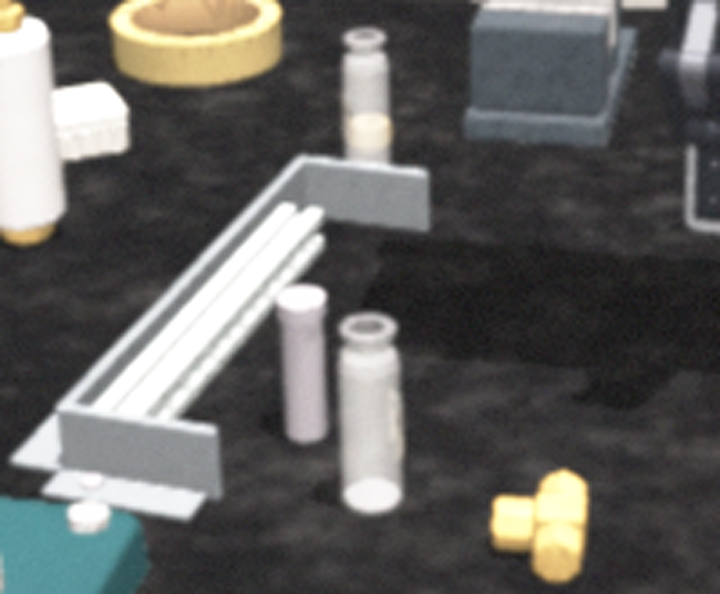

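```bash
python3 - <<'E'
from h import *
robot.pause(.3); print(robot.job_done())
E
```

```text
the job is handed in; nothing more can be done
None
```

The profile lies wholly inside the bay with its long side against the back wall: the pushes near both ends stopped at the same depth (about 0.1 mm apart). The final pictures show the post cleared and the vials, tee and nut where they started. I handed it in at about 28 s with the robot touching nothing.

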